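# Clear the charger and unclip the battery

### The job

Wipe the three walnut half-shells off the charging dock with the scraper block (keep the fingers off the shells), so that they lie on the table, then set the scraper down on the table, clear of the dock. Then pinch the two red side catches of the yellow battery cassette together, lift it upright out of the dock and finish while still holding it by its pinched catches, steady and about 10 cm above the dock. Leave the mug, the mandarin, the radio and the bottle where they are.

Things in the scene. Friction and masses are not known exactly. Their poses are not given: they have to be found in the camera images.
- dock: Charging dock, fixed to the table: a flat-topped block 120 (x) by 270 (y) by 50 mm high. Origin on the table surface, z up; the block spans x -60..60 and y -130..140 mm about it. The grey part of its top (y -130..40) is a bare flat apron without rims where the shells lie; the black part (y 40..140) holds the cassette's well, centred at x 0, y 85 mm.
- dock_apron (a point): Centre of the dock's grey apron, on its surface, 50 mm above the table; axes as the dock's. The apron spans 60 mm either way in x and 85 mm either way in y from here. The shells start on it, centred within 38 mm in x and from 53 mm towards -y to the centre in y. The -y end is the dock's open end; the cassette stands 130 mm towards +y.
- dock_well (a point): Centre of the mouth of the cassette's well, level with the dock's top, 50 mm above the table; axes as the dock's. The mouth is 63 (x) by 69 (y) mm with an orange lip on its +y and -y sides, under which the catches hook.
- cassette: Yellow battery cassette, 60 (x) by 40 (y) by 108 mm high, about 0.36 kg, a red catch on its +y and -y faces. Origin at the centre of its underside, z up. Seated, the underside is 8 mm above the table, axes parallel to the dock's, 1.5 mm play. Unless both catches are pinched in about 5 mm it is hooked to the dock; once pinched it comes straight up, out of the well after 42 mm.
- cassette_grip (a point): Point midway between the two red catches at the best height to grip, 78 mm above the cassette's underside (86 mm above the table when seated); close the fingers along the cassette's y. The outer faces of the catches are 64 mm apart at rest, 50 mm when fully pinched; each catch is 28 mm wide (x) and spans 22 to 98 mm above the underside.
- catch_left (a joint): Red catch on the cassette's +y side: 0 m at rest (sprung outward), 0.007 m fully pinched inward against its stop. Spring 3 N at rest, 6.5 N at the stop; a grip of some 20 to 30 N holds both in and carries the cassette.
- catch_right (a joint): Red catch on the cassette's -y side: 0 m at rest, 0.007 m fully pinched inward; same spring.
- scraper: Blue scraper block, 0.14 kg, standing on the table to the robot's right: a foot 110 (x) by 34 (y) by 20 mm high with a black rubber edge, above it a handle 70 (x) by 22 (y) mm from 20 to 68 mm height. Origin at the centre of its underside, z up. Grip the handle from above across its 22 mm (y), about 45 mm up; push with the long face of the foot, along y.
- shell1: Walnut half-shell, brown dome 26 mm across and 12 mm high, flat side down. Origin at the centre of its flat side. It starts on the dock's grey apron, 50 mm above the table.
- shell2: Walnut half-shell like shell1.
- shell3: Walnut half-shell like shell1.
- mug: Red mug, 80 mm across, 90 mm high, origin at the centre of its underside; its handle points to its +y. To be left alone.
- mandarin: Orange mandarin, 72 mm across, 53 mm high, origin at the centre of its underside. To be left alone.
- radio: Black hand radio lying on the red runner, 58 (x) by 130 (y) by 34 mm high with a 75 mm aerial to +y, origin at the centre of its underside. To be left alone.
- bottle: Brown glass bottle, 66 mm across, 230 mm high, origin at the centre of its underside. To be left alone.
Not all that is in view belongs to the job. Of the things shaped like the scraper, the blue one is meant. Of the things shaped like the cassette, the yellow one is meant.

How it is judged:
On the way, in this order (a step that is already met when the one before it is completed fails the run):
1. all three shells have been wiped off the dock and lie below its top, the cassette still seated (height (world z) of each of shell1, shell2, shell3 below 0.04 m and z of cassette in the frame of dock below 0.014 m), for 0.1 s.
2. the scraper has been set down on the table and let go, the cassette still seated (height (world z) of scraper below 0.03 m and contact force between the fingers and scraper below 0.1 N and contact force between scraper and dock below 0.1 N and linear speed of scraper below 0.05 m/s and z of cassette in the frame of dock below 0.014 m), for 0.1 s.
3. both catches are pinched in while the cassette is still seated (value of joint each of catch_left, catch_right above 0.003 m and z of cassette in the frame of dock below 0.016 m), for 0.05 s.
At the end, for the whole second after the job is handed in: Fingers hold the cassette by both catches (each in over 3 mm), underside over 90 mm above the table, within 0.25 rad of upright, still, touching neither dock nor scraper; shells lower than 40 mm, off the dock's top; scraper let go on the table (underside below 30 mm), clear of the dock (z of cassette in the frame of dock above 0.09 m and angle between cassette's own z axis and vertical below 0.25 rad and linear speed of cassette below 0.04 m/s and value of joint each of catch_left, catch_right above 0.003 m and contact force between the fingers and cassette above 2 N and contact force between cassette and dock below 0.05 N and contact force between cassette and scraper below 0.05 N and height (world z) of each of shell1, shell2, shell3 below 0.04 m and height (world z) of scraper below 0.03 m and contact force between scraper and dock below 0.1 N and contact force between the arm and scraper below 0.1 N); the arm keeps its last pose, push and grip.
It fails at once if a shell is pushed with the fingers instead of the scraper (contact force between the fingers and shell1 above 0.5 N or contact force between the fingers and shell2 above 0.5 N or contact force between the fingers and shell3 above 0.5 N).
It fails at once if the mug, the mandarin, the radio or the bottle is moved by more than 30 mm (distance of any of mug, mandarin, radio, bottle from where it was at the start of the episode above 0.03 m).
It also fails if it takes over 61 s, if anything falls off the work surface, if the arm or the gripper's body presses on something with over 40 N, if the wrist force passes 120 N, or if a joint passes its speed limit or range.

### The arm

A 6-joint arm with a two-finger parallel gripper is mounted at the origin on the work surface. World frame = base frame: x ahead of the robot, y to its left, z up, the work surface at z = 0. Lengths are in m, angles in rad, forces in N, time in s.
With the tool pointing down it reaches from about 0.425 to 0.95 m from the base axis. Payload 3.5 kg.
Tool frame: the origin (TCP) lies midway between the tips of the shut fingers; the grasp point (between the pads) lies 19 mm behind it; z points along the fingers, y is the line along which they close (so a half turn about z gives the same grasp; the last joint's range is limited). The gripper opens to 85 mm and grips with 20 to 120 N. Pads are 22 mm wide; open, the fingers measure 114 mm over their backs; the gripper's body (76 mm by 85 mm) begins 54 mm behind the grasp point. The pads swing forward as they close: fully open they stand 13 mm farther back than shut.
Start: joints at [-1.278, 0.286, 1.577, -0, 1.279, -0.15], TCP at [0.289, -0.61, 0.231] pointing down, gripper open.
Joint ranges: [-2.77, 2.77], [-0.9, 2.22], [0.21, 2.48], [-1.53, 4.67], [0.24, 2.81], [-2.84, 2.84]. Speed limits (rad/s): [2.79, 2.79, 3.14, 3.14, 3.14, 3.14].

### API

Orientations are given as a unit quaternion [x, y, z, w].
In Python, from plant import get_state, read_camera, ctrl gives the robot as it stands.
- The arm moves only by the shell command python3 -m crank 'ROWS' [FORCE]. ROWS is JSON, a list of rows, each a list of 3 entries, a list of its own where there are three numbers: the shift along the tool's x, y, z in mm, then the turn about the tool's z in degrees, then the closure in counts, from 0 (fully open) to 255 (shut). In form: [[[tx, ty, tz], yaw, claw], ...]. A call has 1 to 10 rows; each row is the pose to reach, as a shift and turn from the pose commanded when the call began, along the tool's axes at that moment; what a row does not reach only later rows make up. A row lasts 1/10 s, in which the tool goes at most 50 mm and 8.59 degrees, less where a joint would pass 70% of its speed; a pose out of reach is approached as far as the arm can. A call with a gripper value outside its range is refused whole. The fingers move at their own pace and stop on an object; FORCE is the grip in N (left out, the last holds). Time passes only in rows, so rows that repeat a pose let the fingers close. It gives the time, the measured TCP pose, the force, the opening and the grip force at its end, in the units of the state.
- get_state(): the state, without advancing time (a new reading comes with each control period).
- read_camera(name): name is "side" or "top"; returns a dict with "frame" (420x560x3 uint8, blue, green, red), "range_z" (420x560 float32, m along the optical axis (not along the pixel's ray), 0 where there is no reading), "vfov" (degrees; the focal length in pixels is half the picture's height over the tangent of half this angle, whatever the lens; pixels are square), "cx", "cy" (the principal point, pixels), "origin" and "orientation" of the camera in the world. Camera axes: x right, y down, z forward; pixel columns grow to the right and rows downward; lengths in m; the calibration is good to about 2 mm. A picture is of the moment at which its call begins.
- ctrl.sign_off(): hands the job in; it is judged then, once.
The state is a dict: "time": time; "qpos": joint angles; "dq": joint speeds; "joint_efforts": joint torques, N m; "eef_pos": TCP position; "tcp_rot": TCP orientation; "contact_force": force on the tool from outside, world axes, zero at the start; "wrist_torque": the same for the moment, N m; "opening": opening from 0.0 (shut) to 1.0 (fully open); "finger_force": force on a finger pad.
Only numpy, scipy, OpenCV 4.12 (cv2) and the standard library are available. Lean on these libraries where they do the work, as an engineer would, in place of code of your own. Each camera call takes 0.05 s, during which the arm holds its last target. There are 200 camera calls.

## Working session

There is one attempt and no reset: what is moved stays moved. The work goes in short steps, Python scripts to look and compute and a shell command to move; the robot and the scene stay as the last step left them, time stands still between calls to the robot, and variables do not carry over. Pictures are saved under pics/ and viewed, at most 10 in all, crops included, and the job is handed in when it is done.

```bash
ls; mkdir -p pics
cat > h.py <<'E'
import numpy as np, cv2
from scipy.spatial.transform import Rotation as R
from plant import get_state, read_camera, ctrl
def cam(n):
    c=read_camera(n); f=c['frame'].shape[0]/2/np.tan(np.radians(c['vfov'])/2); z=c['range_z']
    v,u=np.mgrid[:z.shape[0],:z.shape[1]]
    P=np.stack([(u-c['cx'])/f*z,(v-c['cy'])/f*z,z],-1)
    W=P@R.from_quat(c['orientation']).as_matrix().T+np.array(c['origin']); W[z==0]=np.nan
    return c['frame'],W,c
E
python3 - <<'E'
from h import *
s=get_state(); print({k:np.round(v,3) for k,v in s.items()})
for n in('side','top'):
    f,W,c=cam(n); cv2.imwrite(f'pics/{n}0.png',f); print(n,c['origin'],c['orientation'],c['vfov'],c['cx'],c['cy'])
E
```

```text
pics
{'time': np.float64(0.0), 'qpos': array([-1.278,  0.287,  1.578, -0.   ,  1.279, -0.15 ]), 'dq': array([-0.001,  0.   ,  0.   ,  0.   ,  0.001,  0.   ]), 'joint_efforts': array([-0.0000e+00, -4.0598e+01, -2.9263e+01, -0.0000e+00,  6.0000e-03,
       -0.0000e+00]), 'eef_pos': array([ 0.289, -0.609,  0.23 ]), 'tcp_rot': array([ 0.976,  0.22 , -0.   , -0.001]), 'contact_force': array([-0.552, -0.192,  0.529]), 'wrist_torque': array([-0.001, -0.063, -0.002]), 'finger_force': np.float64(0.0), 'opening': np.float64(1.001)}
side [0.14763484 1.12232205 1.06571564] [-0.16559237  0.88628343 -0.42470384  0.08189927] 42.80205225037796 292.1618089055944 209.04939469099267
top [ 0.50730995 -0.02817883  1.10285151] [-0.69984856  0.71365105 -0.00728852  0.02934377] 57.487924240251424 272.85687025830333 212.98985957204314
```

View pics/top0.png

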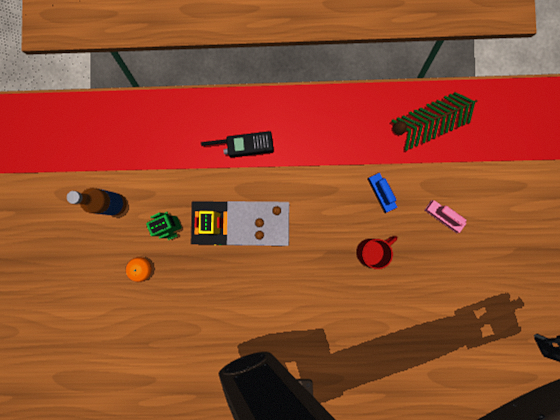

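View pics/side0.png

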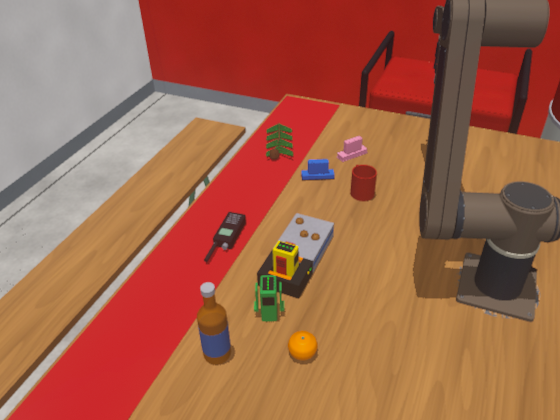

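The top view shows the dock at px (190–288, 202–246), with the yellow cassette at (207,222). The shells are at (277,211), (260,223) and (260,235), the blue scraper at (382,193), the mug at (376,253) and the green decoy at (162,225). The side view agrees.

```bash
cat >> h.py <<'E'
def blobs(f,W,lo,hi,amin=30,zr=(-1,1),n=4):
    hsv=cv2.cvtColor(f,cv2.COLOR_BGR2HSV)
    m=cv2.inRange(hsv,lo,hi); m[~((W[...,2]>zr[0])&(W[...,2]<zr[1]))]=0
    k,l,st,ce=cv2.connectedComponentsWithStats(m)
    out=[]
    for i in sorted(range(1,k),key=lambda i:-st[i,4])[:n]:
        if st[i,4]<amin: continue
        p=W[l==i]; out.append((ce[i],st[i,4],p))
    return out
def rect(p):
    (c,s,a)=cv2.minAreaRect(p[:,:2].astype(np.float32)*1000); return np.round(c,1),np.round(s,1),round(a,1)
E
python3 - <<'E'
from h import *
for n in('top','side'):
    f,W,c=cam(n); print(n)
    for nm,lo,hi,zr in [('blue',(105,120,60),(125,255,255),(.003,.09)),('yellow',(25,150,120),(34,255,255),(.05,.15)),
       ('brown',(5,60,30),(20,255,200),(.045,.075)),('green',(50,100,40),(75,255,255),(.02,.2)),('red',(0,150,60),(3,255,255),(.06,.13))]:
        for ce,a,p in blobs(f,W,lo,hi,12,zr):
            print(nm,np.round(ce),a,'mean',np.round(p.mean(0)*1000),'z',np.round(np.percentile(p[:,2],[5,50,95])*1000),rect(p))
    X=W; 
    m=(abs(X[...,2]-.05)<.004)&(abs(X[...,0]-.52)<.2)&(X[...,1]>-.15)&(X[...,1]<.3)
    k,l,st,ce=cv2.connectedComponentsWithStats(m.astype(np.uint8)); i=1+np.argmax(st[1:,4]); p=X[l==i]; print('dock',rect(p),np.median(p[:,2]))
    print('dock corners',np.round(cv2.boxPoints(cv2.minAreaRect(p[:,:2].astype(np.float32)*1000))))
    mt=X[200:380,250:350,2] if n=='top' else X[300:400,400:500,2]
    if n=='top':
        for (u,v) in [(382,193),(400,215),(330,200),(330,240),(300,180)]: print(u,v,np.round(X[v,u]*1000))
        f2=cv2.resize(f[160:290,120:480],None,fx=2.2,fy=2.2,interpolation=cv2.INTER_CUBIC); cv2.imwrite('pics/top0c.png',f2)
E
```

```text
top
blue [383. 191.] 452 mean [ 616. -302.   43.] z [18. 25. 71.] (array([ 618.7, -309. ]), array([107.2,  43. ]), 24.5)
yellow [206. 221.] 142 mean [542. 177. 116.] z [113. 116. 119.] (array([540.3, 176.4]), array([37.4, 54.7]), 88.7)
brown [196. 214.] 66 mean [564. 218.  51.] z [48. 51. 54.] (array([558. , 222.4]), array([ 59.5, 130.6]), 58.7)
brown [259. 222.] 64 mean [537.  42.  59.] z [52. 59. 63.] (array([538. ,  42.4]), array([21.8, 22. ]), 88.0)
brown [259. 235.] 61 mean [504.  43.  59.] z [52. 60. 64.] (array([503.7,  43. ]), array([21.3, 21.4]), 46.0)
brown [276. 210.] 57 mean [569.  -6.  59.] z [55. 60. 63.] (array([570. ,  -6.2]), array([19.1, 22. ]), 88.8)
green [162. 226.] 369 mean [531. 298.  90.] z [ 31. 105. 111.] (array([534.3, 304.2]), array([72.5, 59.9]), 23.0)
green [460. 120.] 30 mean [ 815. -526.   23.] z [21. 23. 26.] (array([ 815.4, -526.1]), array([ 6.5, 34.9]), 76.2)
green [407. 143.] 30 mean [ 755. -377.   23.] z [21. 23. 27.] (array([ 757.4, -378.3]), array([ 5.8, 44.9]), 75.2)
green [424. 137.] 24 mean [ 770. -426.   23.] z [21. 23. 26.] (array([ 771.8, 
[... 1699 characters left out ...]
n [560. 324.  60.] z [29. 56. 99.] (array([563.8, 318.1]), array([10.4, 31.2]), 22.7)
red [400.   4.] 813 mean [  701. -1928.    87.] z [ 62.  84. 120.] (array([  778.3, -1925.4]), array([645.4,  68.7]), 0.2)
red [363. 175.] 342 mean [ 452. -266.   77.] z [62. 78. 91.] (array([ 448.9, -266.6]), array([92.3, 73.8]), 87.0)
red [554.  20.] 151 mean [ -102. -1930.    93.] z [ 63.  92. 124.] (array([ -105.1, -1929.9]), array([51.9, 62.5]), 76.2)
red [282. 260.] 35 mean [538. 207. 101.] z [ 89. 102. 107.] (array([539.3, 207.7]), array([ 7. , 26.1]), 85.1)
dock (array([536.8,  95.8]), array([276.1, 123.2]), 88.8) 0.050361549049808274
dock corners [[472. -41.]
 [596. -43.]
 [601. 233.]
 [478. 235.]]
```

View pics/top0c.png

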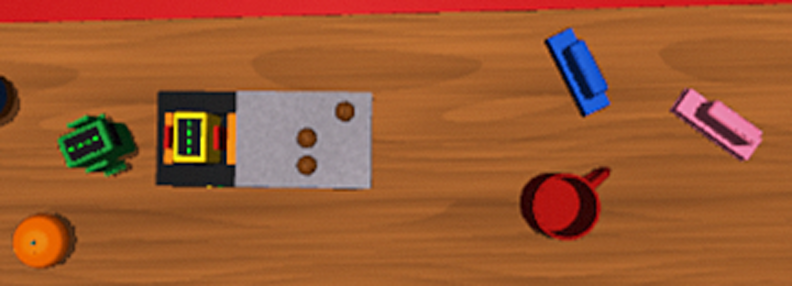

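The crop confirms the yellow cassette is seated with its catches at ±y, at crop px (190,137). The three shells are at (345,111), (307,138) and (306,164). The blue scraper is at (580,70), and its handle runs along its long axis. Next I refine the scraper pose and work out the first move.

```bash
cat >> h.py <<'E'
def delta(x,y,z,yaw):
    "shift in mm along tool axes and turn to reach tcp x,y,z (mm) with tool x at yaw deg, from measured pose"
    s=get_state(); M=R.from_quat(s['tcp_rot']).as_matrix()
    d=M.T@(np.array([x,y,z])-1000*np.array(s['eef_pos'])); cur=np.degrees(np.arctan2(M[1,0],M[0,0]))
    print('tcp',np.round(1000*np.array(s['eef_pos']),1),'yaw',round(cur,1),'shift',np.round(d,1),'turn',round(-(yaw-cur),1))
E
python3 - <<'E'
from h import *
for n in('top','side'):
    f,W,c=cam(n)
    p=np.vstack([b[2] for b in blobs(f,W,(105,80,20),(128,255,255),8,(.003,.09))]); p=p[(abs(p[:,1]+.3)<.09)&(abs(p[:,0]-.616)<.09)]
    h=p[p[:,2]>.064]; g=p[(p[:,2]>.014)&(p[:,2]<.023)]
    print(n,'handle',rect(h),h.mean(0),len(h),'foot',rect(g),len(g),'all',rect(p))
delta(617,-302,200,24.5)
E
```

```text
top handle (array([ 617.9, -303.8]), array([67.5, 21.1]), 26.1) [ 0.61756082 -0.30358117  0.0679675 ] 200 foot (array([ 616.9, -303.7]), array([108.2,  33.8]), 25.0) 214 all (array([ 616.9, -303.7]), array([108.2,  33.8]), 25.0)
side handle (array([ 613.8, -300.2]), array([67.2, 31.9]), 24.6) [ 0.6149473  -0.30248178  0.06775245] 79 foot (array([ 615.5, -303.2]), array([108.6,  39.2]), 26.6) 124 all (array([ 614.9, -301.7]), array([109.2,  41. ]), 27.6)
tcp [ 289.2 -609.7  230.9] yaw 25.4 shift [ 428.  -137.5   31. ] turn 0.9
```

```bash
python3 -m crank '[[[45,-14,0],0,0],[[90,-28,0],0,0],[[135,-42,0],0,0],[[180,-56,0],0,0],[[225,-70,0],0,0],[[270,-84,0],0,0],[[315,-98,0],0,0],[[360,-112,0],0,0],[[405,-130,20],0,0],[[428,-138,60],0,0]]' 50
python3 -m crank '[[[0,0,20],0,0],[[0,0,40],0,0],[[0,0,40],0,0]]'
python3 -c "
from h import *
delta(617,-303.5,27,25.4)"
```

```text
time: 1.3
eef_pos: [0.6215, -0.3005, 0.1762]
tcp_rot: [0.975, 0.221, 0.004, 0.004]
contact_force: [0.4, -1.6, -0.7]
opening: 1.001
finger_force: 0.0
time: 1.6
eef_pos: [0.6149, -0.2999, 0.1268]
tcp_rot: [0.976, 0.22, -0.003, -0.003]
contact_force: [-0.1, 0.3, -0.7]
opening: 1.002
finger_force: 0.0
tcp [ 614.9 -299.9  126.8] yaw 25.4 shift [ 0.7  4.8 99.8] turn 0.0
```

```bash
python3 -m crank '[[[0,3,35],0,0],[[0,3,60],0,0],[[0,3,60],0,0],[[0,3,60],0,0]]'
python3 -c "
from h import *
delta(617,-303.5,27,25.4)"
```

```text
time: 2.0
eef_pos: [0.6184, -0.305, 0.0724]
tcp_rot: [0.976, 0.219, 0.0, 0.0]
contact_force: [0.4, 0.3, 0.7]
opening: 0.997
finger_force: 0.0
tcp [ 618.4 -305.    72.4] yaw 25.3 shift [-0.6 -2.  45.4] turn -0.1
```

```bash
python3 -m crank '[[[0,-1,20],0,0],[[0,-1,40],0,0],[[0,-1,40],0,0],[[0,-1,40],0,0],[[0,-1,40],0,0]]'
python3 -c "
from h import *
delta(617,-303.5,27,25.4)"
```

```text
time: 2.5
eef_pos: [0.6191, -0.3047, 0.0341]
tcp_rot: [0.976, 0.22, 0.001, 0.002]
contact_force: [0.0, 0.7, 0.3]
opening: 0.997
finger_force: 0.0
tcp [ 619.1 -304.7   34.1] yaw 25.4 shift [-1.4 -2.   7.1] turn -0.0
```

```bash
python3 -m crank '[[[-1,-1,6],0,0],[[-1,-1,6],0,0],[[-1,-1,6],0,255],[[-1,-1,6],0,255],[[-1,-1,6],0,255],[[-1,-1,6],0,255],[[-1,-1,6],0,255],[[-1,-1,6],0,255],[[-1,-1,6],0,255],[[-1,-1,6],0,255]]' 50
python3 -m crank '[[[0,0,-20],0,255],[[0,0,-60],0,255],[[0,0,-100],0,255],[[0,0,-120],0,255],[[0,0,-120],0,255],[[0,0,-120],0,255]]'
python3 - <<'E'
from h import *
s=get_state();print(s['contact_force'])
for n in('top','side'):
    f,W,c=cam(n)
    p=np.vstack([b[2] for b in blobs(f,W,(105,80,20),(128,255,255),8,(.05,.25))]); p=p[(abs(p[:,1]+.3)<.12)&(abs(p[:,0]-.616)<.12)]
    print(n,rect(p),np.percentile(p[:,2],[2,10,30,50,80,98]),len(p))
delta(538,90,150,-1.1)
cv2.imwrite('pics/side1.png',f[50:330,150:480])
E
```

```text
time: 3.5
eef_pos: [0.6166, -0.3033, 0.0256]
tcp_rot: [0.976, 0.22, 0.0, 0.0]
contact_force: [-0.3, -0.7, 0.9]
opening: 0.249
finger_force: 49.6
time: 4.1
eef_pos: [0.6157, -0.3026, 0.1441]
tcp_rot: [0.976, 0.22, -0.001, -0.001]
contact_force: [-0.7, 0.4, -2.7]
opening: 0.252
finger_force: 49.3
[-0.71613048  0.38221922 -2.73704906]
top (array([ 640.9, -280.9]), array([34.7, 59.4]), 85.3) [0.12574905 0.13344165 0.1376489  0.13904737 0.14314565 0.18636442] 186
side (array([ 608.2, -285.2]), array([107.2,  72.8]), 22.0) [0.12319831 0.12764003 0.13592413 0.14026189 0.17060582 0.18873723] 427
tcp [ 614.8 -302.1  141.9] yaw 25.4 shift [  98.6 -387.2   -6.5] turn 26.5
```

View pics/side1.png

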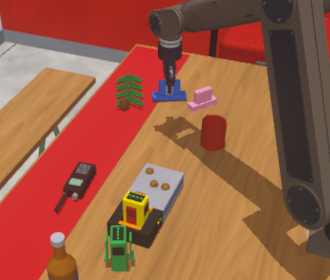

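The crop shows the scraper held level in the gripper at px (168,90), with the dock, shells and neighbours undisturbed. Now I carry it over the apron.

```bash
python3 -m crank '[[[8,-35,0],3,255],[[20,-80,0],6,255],[[31,-124,0],9,255],[[42,-168,0],12,255],[[53,-212,0],15,255],[[65,-256,0],18,255],[[76,-300,0],21,255],[[87,-340,0],24,255],[[94,-370,0],26.5,255],[[97,-380,0],26.5,255]]'
python3 -m crank '[[[0,0,0],0,255],[[0,0,10],0,255],[[0,0,20],0,255],[[0,0,20],0,255]]'
python3 -c "
from h import *
delta(538,90,78,-1.1)"
```

```text
time: 5.2
eef_pos: [0.5387, 0.0845, 0.1428]
tcp_rot: [1.0, -0.008, -0.003, -0.0]
contact_force: [0.4, -1.0, -1.8]
opening: 0.251
finger_force: 49.7
time: 5.6
eef_pos: [0.5397, 0.0806, 0.1224]
tcp_rot: [1.0, -0.011, -0.003, 0.0]
contact_force: [-0.7, -0.2, -2.6]
opening: 0.256
finger_force: 49.7
tcp [539.7  80.6 122.4] yaw -1.2 shift [-1.7 -9.4 44.4] turn -0.1
```

```bash
python3 -m crank '[[[-1,-10,0],0,255],[[-1,-10,15],0,255],[[-1,-10,30],0,255],[[-1,-10,40],0,255],[[-1,-10,40],0,255],[[-1,-10,40],0,255],[[-1,-10,40],0,255]]'
python3 - <<'E'
from h import *
delta(538,90,78,-1.1)
print(get_state()['contact_force'])
for n in('top','side'):
    f,W,c=cam(n)
    p=np.vstack([b[2] for b in blobs(f,W,(105,80,20),(128,255,255),8,(.045,.15))]); p=p[(abs(p[:,1]-.09)<.08)&(abs(p[:,0]-.538)<.1)]
    g=p[p[:,2]<.085]; print(n,rect(p),'foot',rect(g),np.percentile(g[:,2],[5,50,95]),len(g))
cv2.imwrite('pics/side2.png',cv2.resize(f[180:340,200:400],None,fx=2.5,fy=2.5))
E
```

```text
time: 6.3
eef_pos: [0.5409, 0.0918, 0.0858]
tcp_rot: [1.0, -0.01, 0.001, 0.0]
contact_force: [-1.1, -0.2, -1.1]
opening: 0.252
finger_force: 49.7
tcp [540.9  91.8  85.8] yaw -1.1 shift [-2.9  1.8  7.8] turn -0.0
[-1.05518315 -0.2301619  -1.05612867]
top (array([493.8, 100.4]), array([19.3, 16.9]), 0.9) foot (array([493.8, 100.4]), array([19.3, 16.9]), 0.9) [0.07846968 0.080664   0.08354286] 44
side (array([539. ,  95.2]), array([111.7,  71.6]), 16.5) foot (array([539.7,  82.2]), array([111.3,  65.3]), 1.8) [0.06686109 0.07927432 0.08327989] 288
```

View pics/side2.png

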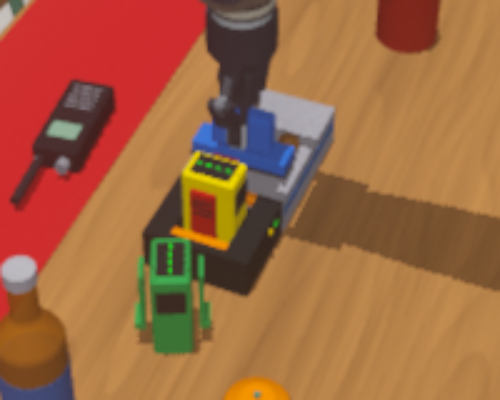

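The crop shows the scraper level over the apron at px (243,145), between the cassette and the shells, clear of both. Lower by 8 mm and sweep toward −y.

```bash
python3 -m crank '[[[-2,0,4],0,255],[[-2,0,8],0,255],[[-2,0,8],0,255],[[-2,0,8],0,255],[[-2,0,8],0,255]]'
python3 -m crank '[[[0,6,0],0,255],[[0,14,0],0,255],[[0,22,0],0,255],[[0,30,0],0,255],[[0,38,0],0,255],[[0,46,0],0,255],[[0,54,0],0,255],[[0,62,0],0,255],[[0,70,0],0,255],[[0,78,0],0,255]]'
python3 -m crank '[[[0,8,0],0,255],[[0,16,0],0,255],[[0,24,0],0,255],[[0,32,0],0,255],[[0,40,0],0,255],[[0,48,0],0,255],[[0,56,0],0,255],[[0,64,0],0,255],[[0,72,0],0,255],[[0,80,0],0,255]]'
python3 - <<'E'
from h import *
delta(538,-70,142,-1.1)
f,W,c=cam('top'); f2,W2,c2=cam('side')
for n,(F,V) in dict(top=(f,W),side=(f2,W2)).items():
    for ce,a,p in blobs(F,V,(5,60,30),(20,255,170),12,(.004,.075),12):
        q=p.mean(0)
        if abs(q[0]-.54)<.15 and -.3<q[1]<.1: print(n,np.round(ce),a,np.round(q*1000),rect(p)[1])
a=cv2.resize(f[160:290,190:400],(630,390)); b=cv2.resize(f2[150:280,190:400],(630,390)); 
cv2.imwrite('pics/after.png',cv2.resize(np.vstack([a,b]),(484,600)))
E
```

```text
time: 6.9
eef_pos: [0.5385, 0.0918, 0.0774]
tcp_rot: [1.0, -0.01, 0.0, -0.0]
contact_force: [-0.3, -0.5, -0.3]
opening: 0.256
finger_force: 49.7
time: 7.9
eef_pos: [0.5368, 0.0132, 0.0773]
tcp_rot: [1.0, -0.01, -0.0, -0.0]
contact_force: [0.7, 0.5, -2.3]
opening: 0.252
finger_force: 49.7
time: 8.9
eef_pos: [0.5352, -0.0668, 0.0773]
tcp_rot: [1.0, -0.01, 0.0, 0.0]
contact_force: [-0.0, 0.4, -2.0]
opening: 0.252
finger_force: 49.7
tcp [535.2 -66.8  77.3] yaw -1.1 shift [  2.8   3.1 -64.7] turn -0.0
top [260. 201.] 39 [597.  41.  43.] [96.3  9.6]
top [362. 243.] 28 [ 473. -242.   21.] [12.1 55.8]
side [319. 216.] 84 [534. -79.  26.] [109.5  58.7]
side [374. 191.] 18 [ 409. -264.   27.] [ 3.7 16.1]
```

View pics/after.png

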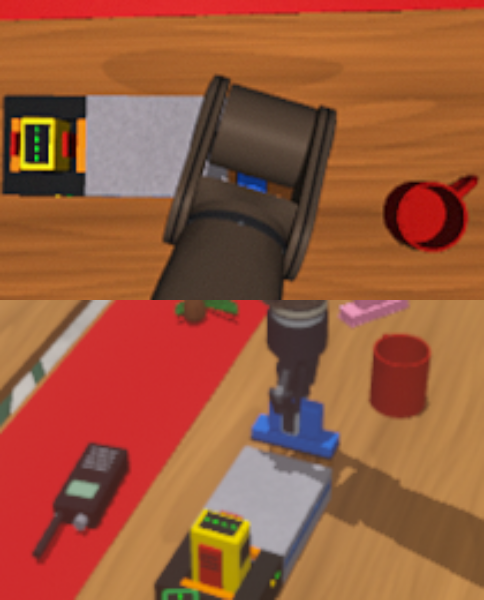

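The apron is empty (top half px 85–200) and the scraper is past its open end. I lift it, move toward a free table spot and look for the shells.

```bash
python3 -m crank '[[[0,0,-30],0,255],[[0,0,-65],0,255],[[20,40,-65],0,255],[[45,80,-65],0,255],[[65,120,-65],0,255],[[85,155,-65],0,255],[[95,180,-65],0,255],[[100,190,-65],0,255],[[100,190,-65],0,255]]'
python3 - <<'E'
from h import *
delta(637,-260,40,-1.1)
f,W,c=cam('top'); f2,W2,c2=cam('side')
for n,(F,V) in dict(top=(f,W),side=(f2,W2)).items():
    h=np.nan_to_num(V[...,2],nan=0); m=((h>.005)&(h<.03)&(abs(V[...,0]-.54)<.2)&(V[...,1]<-.04)&(V[...,1]>-.45)).astype(np.uint8)
    k,l,st,ce=cv2.connectedComponentsWithStats(m)
    for i in range(1,k):
        if st[i,4]>15: p=V[l==i]; print(n,np.round(ce[i]),st[i,4],np.round(p.mean(0)*1000),rect(p)[1])
a=cv2.resize(f[160:290,190:400],(630,390)); b=cv2.resize(f2[150:280,190:400],(630,390)); 
cv2.imwrite('pics/after2.png',cv2.resize(np.vstack([a,b]),(484,600)))
E
```

```text
time: 9.9
eef_pos: [0.6315, -0.2588, 0.1418]
tcp_rot: [1.0, -0.011, -0.0, -0.0]
contact_force: [0.0, -0.8, -1.9]
opening: 0.249
finger_force: 49.6
tcp [ 631.5 -258.8  141.8] yaw -1.2 shift [  5.5   1.1 101.8] turn -0.1
top [433. 209.] 73 [ 566. -444.   19.] [42.3 18.3]
top [311. 210.] 53 [ 570. -103.   10.] [19.9 20.4]
top [310. 222.] 56 [ 537. -100.   10.] [22.9 20.7]
top [310. 233.] 53 [ 505. -100.   10.] [20.3 23. ]
side [343. 156.] 63 [ 566. -439.   16.] [44.9 23.9]
side [362. 196.] 149 [ 441. -238.   18.] [75.9 34.6]
side [311. 214.] 31 [ 567. -101.   11.] [19.7 28.8]
side [321. 217.] 37 [533. -99.   9.] [28.1 26.2]
side [331. 219.] 33 [501. -99.   9.] [21.4 23.2]
```

View pics/after2.png

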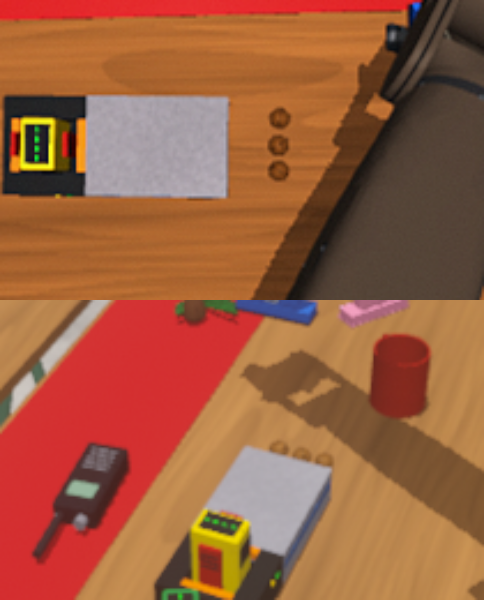

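All three shells lie on the table at y≈−100 (heights 10 mm), and the apron is clear. I set the scraper down here, with the mug and shells clear.

```bash
python3 -m crank '[[[0,0,30],0,255],[[0,0,60],0,255],[[0,0,85],0,255],[[0,0,100],0,255],[[0,0,108],0,255],[[0,0,112],0,255],[[0,0,112],0,255],[[0,0,112],0,255]]'
python3 -c "
from h import *
delta(631,-259,26,-1.1)"
```

```text
time: 10.8
eef_pos: [0.6324, -0.2585, 0.0319]
tcp_rot: [1.0, -0.01, 0.001, 0.001]
contact_force: [0.3, -0.6, -1.5]
opening: 0.248
finger_force: 49.7
tcp [ 632.4 -258.5   31.9] yaw -1.1 shift [-1.4  0.6  5.9] turn -0.0
```

```bash
python3 -m crank '[[[0,0,3],0,255],[[0,0,5],0,255],[[0,0,5],0,255],[[0,0,5],0,255]]'
```

```text
time: 11.2
eef_pos: [0.6317, -0.2583, 0.0256]
tcp_rot: [1.0, -0.01, 0.0, 0.0]
contact_force: [0.0, -0.3, -0.6]
opening: 0.251
finger_force: 49.8
```

```bash
python3 -m crank '[[[0,0,0],0,150],[[0,0,0],0,100],[[0,0,0],0,0],[[0,0,0],0,0],[[0,0,0],0,0],[[0,0,0],0,0],[[0,0,0],0,0],[[0,0,0],0,0]]'
python3 -m crank '[[[0,0,-15],0,0],[[0,0,-50],0,0],[[0,0,-90],0,0],[[0,0,-130],0,0],[[0,0,-170],0,0],[[0,0,-190],0,0],[[0,0,-190],0,0]]'
python3 - <<'E'
from h import *
f,W,c=cam('side')
for n,(F,V) in dict(side=(f,W)).items():
  for ce,a,p in blobs(F,V,(105,80,20),(128,255,255),20,(.003,.12)):
    print(n,np.round(ce),a,np.round(p.mean(0)*1000),rect(p),p[:,2].max())
delta(539.5,177.5,180,-1.1)
E
```

```text
time: 12.0
eef_pos: [0.6315, -0.258, 0.0253]
tcp_rot: [1.0, -0.01, -0.0, -0.0]
contact_force: [-0.3, -0.5, 1.0]
opening: 0.996
finger_force: 0.0
time: 12.7
eef_pos: [0.6337, -0.2593, 0.2223]
tcp_rot: [1.0, -0.01, 0.005, 0.003]
contact_force: [0.4, -0.5, -0.2]
opening: 0.998
finger_force: 0.0
side [215. 344.] 549 [586. 487.  75.] (array([588.8, 484.1]), array([61.7, 24.8]), 30.2) 0.11166316089632611
side [309. 177.] 516 [ 627. -249.   36.] (array([ 635. , -258.9]), array([ 51. , 126.4]), 81.8) 0.07483109708538627
tcp [ 632.4 -258.6  218.6] yaw -1.1 shift [-101.7 -434.3   37. ] turn -0.0
```

```bash
python3 -m crank '[[[-9,-40,0],0,0],[[-20,-88,0],0,0],[[-32,-136,0],0,0],[[-43,-184,0],0,0],[[-54,-232,0],0,0],[[-66,-280,0],0,0],[[-77,-328,0],0,0],[[-88,-376,0],0,0],[[-97,-415,0],0,0],[[-101,-434,0],0,0]]' 30
python3 -m crank '[[[0,0,0],0,0],[[0,0,30],0,0],[[0,0,50],0,0],[[0,0,50],0,0],[[0,0,50],0,0],[[0,0,50],0,0]]'
python3 - <<'E'
from h import *
delta(540,177.5,67,-1.1)
f,W,c=cam('side')
for nm,lo,hi in [('yellow',(25,150,120),(34,255,255)),('red',(0,150,60),(3,255,255))]:
    for ce,a,p in blobs(f,W,lo,hi,12,(.05,.125)):
        q=p.mean(0)
        if abs(q[0]-.54)<.08 and abs(q[1]-.18)<.08: t=p[p[:,2]>.112]; print(nm,np.round(ce),a,np.round(q*1000),rect(p),'top',rect(t) if len(t)>5 else '')
E
```

```text
time: 13.75
eef_pos: [0.5365, 0.1807, 0.2127]
tcp_rot: [1.0, -0.008, -0.002, 0.0]
contact_force: [0.1, -0.3, 0.2]
opening: 1.001
finger_force: 0.0
time: 14.35
eef_pos: [0.5399, 0.1773, 0.1663]
tcp_rot: [1.0, -0.01, 0.001, -0.0]
contact_force: [0.5, 0.2, -0.1]
opening: 1.002
finger_force: 0.0
tcp [539.9 177.3 166.3] yaw -1.2 shift [-0.1 -0.2 99.3] turn -0.1
yellow [287. 258.] 299 [531. 192.  96.] (array([538.7, 180. ]), array([60.4, 41.2]), 0.2) top (array([538.6, 180.1]), array([60.9, 38.1]), 4.4)
red [281. 265.] 123 [540. 208.  81.] (array([540.2, 207.9]), array([ 8.1, 26.6]), 88.9) top
```

```bash
python3 -m crank '[[[0,-1,20],0,0],[[0,-1,40],0,0],[[0,-1,60],0,0],[[0,-1,60],0,0],[[0,-1,60],0,0],[[0,-1,60],0,0]]'
python3 - <<'E'
from h import *
delta(540,178,67,-1.1)
f,W,c=cam('side'); cv2.imwrite('pics/side5.png',cv2.resize(f[180:320,220:360],(560,560)))
E
```

```text
time: 15.0
eef_pos: [0.5404, 0.179, 0.1073]
tcp_rot: [1.0, -0.01, 0.002, -0.0]
contact_force: [0.4, 0.1, 0.6]
opening: 1.0
finger_force: 0.0
tcp [540.4 179.  107.3] yaw -1.1 shift [-0.5  1.  40.3] turn -0.0
```

View pics/side5.png

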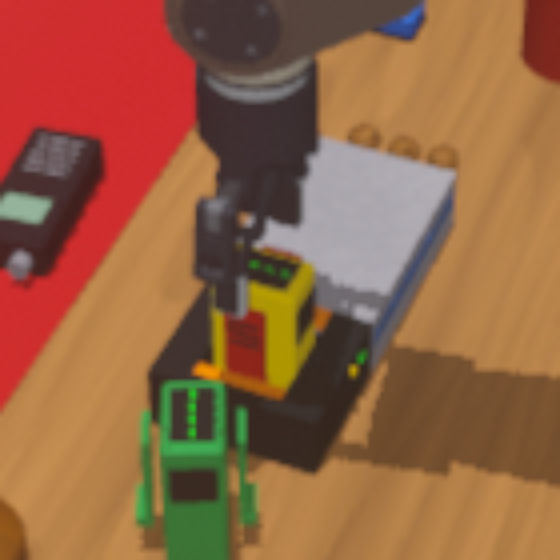

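The fingers straddle the cassette: the near finger is at px (232,270), just above and outside the red catch at (248,345). It looks slightly offset in x, so I check its position by depth before going down.

Run:
```python
from h import *
f,W,c=cam('side'); h=W[...,2]
m=(abs(W[...,0]-.54)<.06)&(W[...,1]>.206)&(W[...,1]<.25)&(h>.11)&(h<.19)
m=cv2.morphologyEx(m.astype(np.uint8),cv2.MORPH_OPEN,np.ones((2,2)))>0
for a,b in((.11,.125),(.125,.14),(.14,.155),(.155,.17)):
    k=m&(h>a)&(h<=b)
    if k.sum()>3: p=W[k]; v,u=np.nonzero(k); print(a,k.sum(),'px',u.mean().round(),v.mean().round(),'x',np.round(p[:,0].min()*1000),np.round(p[:,0].max()*1000),'y',np.round(np.median(p[:,1])*1000))
y=(abs(W[...,0]-.54)<.06)&(W[...,1]>.19)&(W[...,1]<.22)&(h>.06)&(h<.1)&(f[...,2]>90)
p=W[y]; print('front',np.percentile(p[:,0],[2,50,98]))
```

```text
0.11 18 px 282.0 250.0 x 535.0 552.0 y 183.0
0.125 30 px 278.0 256.0 x 529.0 548.0 y 232.0
0.14 25 px 278.0 253.0 x 530.0 547.0 y 232.0
0.155 12 px 281.0 247.0 x 529.0 534.0 y 229.0
front [0.51020557 0.5314092  0.56751881]
```

The finger spans x 529–548, centred on the catch. I go down.

```bash
python3 -m crank '[[[0,0,12],0,0],[[0,0,24],0,0],[[0,0,34],0,0],[[0,0,38],0,0],[[0,0,38],0,0],[[0,0,38],0,0],[[0,0,38],0,0]]'
python3 -m crank '[[[0,0,0],0,40],[[0,0,0],0,80],[[0,0,0],0,120],[[0,0,0],0,160],[[0,0,0],0,255],[[0,0,0],0,255],[[0,0,0],0,255],[[0,0,0],0,255],[[0,0,0],0,255],[[0,0,0],0,255]]' 30
```

```text
time: 15.8
eef_pos: [0.5396, 0.1789, 0.0678]
tcp_rot: [1.0, -0.01, 0.001, -0.0]
contact_force: [-0.2, 0.4, 1.1]
opening: 1.0
finger_force: 0.0
time: 16.8
eef_pos: [0.5405, 0.1782, 0.0695]
tcp_rot: [1.0, -0.01, 0.001, 0.001]
contact_force: [-2.3, -3.6, 6.9]
opening: 0.548
finger_force: 32.0
```

```bash
python3 -m crank '[[[0,0,-3],0,255],[[0,0,-8],0,255],[[0,0,-14],0,255],[[0,0,-20],0,255],[[0,0,-20],0,255]]'
python3 - <<'E'
from h import *
f,W,c=cam('side')
p=max((b for b in blobs(f,W,(25,150,120),(34,255,255),12,(.05,.2)) if abs(b[2].mean(0)[0]-.54)<.08),key=lambda b:b[1])[2]; print(np.percentile(p[:,2],[2,50,99]))
E
```

```text
time: 17.3
eef_pos: [0.5392, 0.1794, 0.0883]
tcp_rot: [1.0, -0.01, 0.0, -0.001]
contact_force: [-0.7, 0.0, -2.4]
opening: 0.543
finger_force: 32.1
[0.05215784 0.09942905 0.13775508]
```

It's rising freely, since the load equals its weight. I lift the rest of the way.

```bash
python3 -m crank '[[[0,0,-10],0,255],[[0,0,-25],0,255],[[0,0,-42],0,255],[[0,0,-60],0,255],[[0,0,-80],0,255],[[0,0,-100],0,255],[[0,0,-115],0,255],[[0,0,-120],0,255],[[0,0,-120],0,255],[[0,0,-120],0,255]]'
python3 -m crank '[[[0,0,0],0,255],[[0,0,0],0,255],[[0,0,0],0,255],[[0,0,0],0,255],[[0,0,0],0,255]]'
python3 - <<'E'
from h import *
f,W,c=cam('side'); cv2.imwrite('pics/fin.png',cv2.resize(f[60:320,180:440],(600,600)))
p=max((b for b in blobs(f,W,(25,150,120),(34,255,255),12,(.05,.35)) if abs(b[2].mean(0)[0]-.54)<.08),key=lambda b:b[1])[2]; print(np.percentile(p[:,2],[2,50,99]),np.percentile(p[:,0],[2,98]))
E
```

```text
time: 18.35
eef_pos: [0.5384, 0.1788, 0.2064]
tcp_rot: [1.0, -0.01, -0.001, 0.0]
contact_force: [-0.5, -0.3, -3.9]
opening: 0.549
finger_force: 32.2
time: 18.85
eef_pos: [0.5391, 0.1788, 0.2072]
tcp_rot: [1.0, -0.01, -0.0, 0.0]
contact_force: [0.9, 0.1, -2.7]
opening: 0.545
finger_force: 32.2
[0.15361803 0.20052584 0.256131  ] [0.50830238 0.56552232]
```

View pics/fin.png

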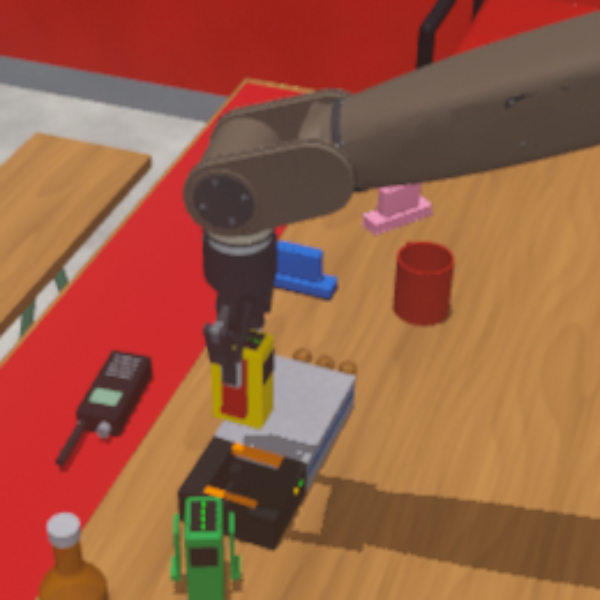

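The cassette (px 243,385) hangs upright and steady about 10 cm above the dock. The shells and the scraper (305,270) lie on the table.

```bash
python3 -c "
from plant import ctrl
print(ctrl.sign_off())"
```

```text
the job is handed in; nothing more can be done
None
```

I handed the job in at 18.9 s: the three shells are wiped onto the table, the scraper is set down clear of the dock, and the cassette is held upright by its pinched catches about 10 cm above the dock; the sign-off returned no verdict.

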